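# Click the trailing score wheel on until the score is level

## Task

The left-hand side has caught up: on the wooden score board, flick the edge of the left wheel clockwise with a fingertip, one click at a time, until its pointer shows the same score as the right wheel, without running past it. Only touch the wheel - do not lift or shove the board - and leave the right wheel and everything standing around as it is.

Things in the scene. Friction and masses are not known exactly. Their poses are not given: they have to be found in the camera images.
- scoreboard: Loose pale wooden score board, about 1.1 kg, 172 (x) by 360 (y) mm, on 4 mm rubber feet; flat top 20 mm above the table. Origin: centre of its underside, at table height. Its x axis points away from the robot (turned up to 20 degrees either way), y to the left. Carries two alike black finger wheels with upright axes at y = +90 mm (left) and y = -90 mm (right).
- left_zero (a point): Bar mark for score 0 of the left wheel, flush in the board's top, 74 mm from the wheel's axis on the far (+x) side. From it clockwise every 45 degrees follow the marks 1 to 7, as 1 to 7 dark pips. The right wheel has the same marks. None stick up.
- left_hub (a point): Top centre of the left wheel, on its axis, 38 mm above the table. The wheel is a black plastic star 16 mm thick (22 to 38 mm above the table): a round core of 46 mm radius and eight equal lobes round its edge, 45 degrees apart, each 13 mm wide with a rounded end at 62 mm radius. Between lobes are gaps 27 mm wide at 50 mm radius, 33 mm at 58 mm.
- wheel_left (a joint): Left wheel's angle in rad: 0 with its pointer on the 0 bar (board's +x), growing clockwise from above, 0.785 (45 degrees) per click. Starts at rest on 1. Some 2 to 3 N sideways on a lobe moves it off its stop; past halfway (22.5 degrees) it snaps on to the next stop by itself and does not coast on.
- left_pointer (a point): Tip of the left wheel's white pointer, inlaid in its top along one lobe, 52 mm from the axis. When the wheel rests on a stop, lobes stand at 0, 45, 90 ... degrees in the board's frame, gaps midway between.
- wheel_right (a joint): The same for the right wheel, which is to be left alone: it starts at rest on 3, 4 or 5, two to four clicks ahead of the left one.
- right_pointer (a point): Tip of the right wheel's white pointer, on top of the wheel, 52 mm from its axis.
- die_board: 16 mm white die standing on the board near the middle of its near edge; origin in its underside. Leave alone.
- chip_pile: Pile of four 39 mm poker chips, 13 mm high, on the board near the middle of its far edge; origin in its underside. Leave alone.
- dice_dish: Round heavy glass dice dish, 124 mm across, 40 mm high, on the table to the right; origin in its underside. Leave alone.
- die_dish: 16 mm white die lying in the glass dish. Leave alone.
- mug_a: White ceramic mug, 82 mm across, 94 mm high, on the table to the left; origin in its underside. Leave alone.
- mug_b: Blue ceramic mug, 76 mm across, 88 mm high, on the table to the right; origin in its underside. Leave alone.
- card_box: Cardboard box of playing cards, 89 by 64 mm, 19 mm high, lying on the table near the robot, to the right; origin in its underside. Leave alone.

How it is judged (in metres and radians):
On the way:
1. the left wheel rests one click short of the right wheel's score: the last click is made on its own (((value of joint wheel_right between 2.2062 and 2.5062 rad and value of joint wheel_left between 1.4408 and 1.7008 rad and velocity of joint wheel_left between -0.3 and 0.3 rad/s) or (value of joint wheel_right between 2.9916 and 3.2916 rad and value of joint wheel_left between 2.2262 and 2.4862 rad and velocity of joint wheel_left between -0.3 and 0.3 rad/s) or (value of joint wheel_right between 3.777 and 4.077 rad and value of joint wheel_left between 3.0116 and 3.2716 rad and velocity of joint wheel_left between -0.3 and 0.3 rad/s) or (value of joint wheel_right between 2.5062 and 2.9916 rad and ((value of joint wheel_left between 1.4408 and 1.7008 rad and velocity of joint wheel_left between -0.3 and 0.3 rad/s) or (value of joint wheel_left between 2.2262 and 2.4862 rad and velocity of joint wheel_left between -0.3 and 0.3 rad/s))) or (value of joint wheel_right between 3.2916 and 3.777 rad and ((value of joint wheel_left between 2.2262 and 2.4862 rad and velocity of joint wheel_left between -0.3 and 0.3 rad/s) or (value of joint wheel_left between 3.0116 and 3.2716 rad and velocity of joint wheel_left between -0.3 and 0.3 rad/s))))), for 0.2 s.
At the end, for the whole second after the job is handed in: The left wheel stands at rest on the same stop as the right wheel (within 0.13 rad; a click is 0.785 rad), reached clockwise, the right wheel still on its own stop, and the board lies flat within 20 mm of where it was (((value of joint wheel_right between 2.2062 and 2.5062 rad and value of joint wheel_left between 2.2262 and 2.4862 rad) or (value of joint wheel_right between 2.9916 and 3.2916 rad and value of joint wheel_left between 3.0116 and 3.2716 rad) or (value of joint wheel_right between 3.777 and 4.077 rad and value of joint wheel_left between 3.797 and 4.057 rad) or (value of joint wheel_right between 2.5062 and 2.9916 rad and (value of joint wheel_left between 2.2262 and 2.4862 rad or value of joint wheel_left between 3.0116 and 3.2716 rad)) or (value of joint wheel_right between 3.2916 and 3.777 rad and (value of joint wheel_left between 3.0116 and 3.2716 rad or value of joint wheel_left between 3.797 and 4.057 rad))) and velocity of joint wheel_left between -0.2 and 0.2 rad/s and distance of scoreboard from where it was at the start of the episode below 0.02 m and height (world z) of scoreboard below 0.006 m and angle between scoreboard's own z axis and vertical below 0.03 rad); the robot touches nothing.
It fails at once if the left wheel runs past the right wheel's score ((value of joint wheel_right between 2.2062 and 2.5062 rad and value of joint wheel_left above 2.7489 rad) or (value of joint wheel_right between 2.9916 and 3.2916 rad and value of joint wheel_left above 3.5343 rad) or (value of joint wheel_right between 3.777 and 4.077 rad and value of joint wheel_left above 4.3197 rad) or (value of joint wheel_right between 2.5062 and 2.9916 rad and value of joint wheel_left above 3.5343 rad) or (value of joint wheel_right between 3.2916 and 3.777 rad and value of joint wheel_left above 4.3197 rad)).
It fails at once if the right wheel is turned by a click (distance of right_pointer from where it was at the start of the episode above 0.03 m).
It fails at once if the score board is lifted or tipped (height (world z) of scoreboard above 0.008 m or angle between scoreboard's own z axis and vertical above 0.06 rad).
It fails at once if the score board is shoved more than 20 mm (distance of scoreboard from where it was at the start of the episode above 0.02 m).
It fails at once if a mug, the dish, a die, the chips or the cards is moved more than 20 mm, or a mug tipped (distance of any of mug_a, mug_b, dice_dish, die_dish, die_board, chip_pile, card_box from where it was at the start of the episode above 0.02 m or angle between any of mug_a, mug_b's own z axis and vertical above 0.3 rad).
It also fails if it takes over 58 s, if anything falls off the work surface, if the arm or the gripper's body presses on something with over 40 N, if the wrist force passes 120 N, or if a joint passes its speed limit or range.

## Robot

A 6-joint arm with a two-finger parallel gripper is mounted at the origin on the work surface. World frame = base frame: x ahead of the robot, y to its left, z up, the work surface at z = 0. Lengths are in mm, angles in rad, forces in N, time in s.
With the tool pointing down it reaches from about 300 to 1000 mm from the base axis. Payload 5.1 kg.
Tool frame: the origin (TCP) lies midway between the tips of the shut fingers; the grasp point (between the pads) lies 19 mm behind it; z points along the fingers, y is the line along which they close (so a half turn about z gives the same grasp; the last joint's range is limited). The gripper opens to 95 mm and grips with 3 to 60 N. Pads are 20 mm wide; open, the fingers measure 119 mm over their backs; the gripper's body (75 mm by 180 mm) begins 59 mm behind the grasp point.
Start: joints at [1.188, 0.124, 1.65, -0, 1.367, -0.083], TCP at [191.985, 620.988, 214.656] pointing down, gripper open.
Joint ranges: [-2.61, 2.61], [-1.02, 2.33], [0.03, 2.71], [-1.35, 4.49], [0.32, 2.68], [-2.91, 2.91]. Speed limits (rad/s): [2.57, 2.57, 3.14, 3.14, 3.14, 3.14].

## Interface

Orientations are given as a unit quaternion [w, x, y, z].
In Python, from workcell import ctrl gives the robot as it stands.
- The arm moves only by the tool carry_out, never from a script. Its argument "moves" is text: rows parted by semicolons, each of 7 numbers parted by spaces: the turn, a rotation vector about the tool's x, y, z scaled (see below), then the shift along the tool's x, y, z scaled (see below), then the gripper command: -1 is shut, 1 is fully open, values between are in proportion. A call has 1 to 8 rows; each row shifts and turns the commanded pose from where the row before left it, along the tool's axes as they then stand; what a row does not reach is not made up. The controller multiplies each number of a shift by 0.15 m and each number of a turn by 1.5 rad. A row lasts 1/10 s, in which the tool goes at most 50 mm and 8.59 degrees, less where a joint would pass 70% of its speed; a pose out of reach is approached as far as the arm can. A call with a number of a shift or a turn outside -1 to 1 is refused whole. A call with a gripper value outside its range is refused whole. The fingers move at their own pace and stop on an object; the grip force is fixed at half the most. Time passes only in rows, so rows that do not move let the fingers close. It gives the time, the measured TCP pose, the force, the opening and the grip force at its end, in the units of the state.
- ctrl.get_obs(): the state, without advancing time (a new reading comes with each control period).
- ctrl.camera(name): name is "scene" or "top"; returns the picture (384x512x3 uint8, red, green, blue); there is no depth.
- ctrl.calibration(name): a dict with "mtx" (3x3 intrinsics, pixels), "R" (3x3) and "t" (3): a world point X has camera coordinates R X + t. Camera axes: x right, y down, z forward; pixel columns grow to the right and rows downward; lengths in mm; the calibration is good to about 2 mm. A picture is of the moment at which its call begins. calibration takes no time and is no camera call.
- ctrl.job_done(): hands the job in; it is judged then, once.
Trained networks look in the newest picture that a camera, given by its name, has taken for a name from the list of things; names that differ only in an ending like _2 or _b are one class to them, and where a whole thing is asked for, a point or a joint stands for the part that bears it (a point fixed in the world has none). Each returns a list of dicts, best first, with "p" (0 to 1); they miss things now and then, are a little off and sometimes report something else, mostly with a low value. They report only what shows in the picture. A call takes as long as a camera call.
- ctrl.look_for(camera, target): "position" ([x, y, z] in mm, in the coordinates of the camera as it stood for that picture, good to about 4 mm: the middle of the surface that is visible of it).
- ctrl.spot_point(camera, target): "position" ([x, y, z] in mm, in the coordinates of the camera as it stood for that picture, good to about 4 mm: a listed point, or the origin of a listed thing).
The state is a dict: "clock": time; "joint_pos": joint angles; "qd": joint speeds; "effort": joint torques, N m; "eef_pos": TCP position; "eef_rot": TCP orientation; "wrist_force": force on the tool from outside, world axes, zero at the start; "torque": the same for the moment, N m; "finger_gap": finger opening in mm; "grasp_force": force on a finger pad.
Only numpy, scipy, OpenCV 4.12 (cv2) and the standard library are available. Lean on these libraries where they do the work, as an engineer would, in place of code of your own. Each camera call takes 0.05 s, during which the arm holds its last target. There are 200 camera calls.

## Working session

There is one attempt and no reset: what is moved stays moved. The work goes in short steps, Python scripts to look and compute and a tool call to move; the robot and the scene stay as the last step left them, time stands still between calls to the robot, and variables do not carry over. Pictures are saved under pics/ and viewed, at most 10 in all, crops included, and the job is handed in when it is done.

Besides the shell and the picture viewer there is one more tool, called after "Request:" by a JSON object that holds its "api" and its "payload". carry_out: Moves the arm, as the interface text tells. Shifts and turns lie within -1 to 1; 1 stands for 0.15 m of shift or 1.5 rad of turn. Its arguments: {"type":"object","properties":{"moves":{"type":"string"}},"required":["moves"]}

```bash
mkdir -p pics
cat > h.py <<'E'
import numpy as np, cv2
from workcell import ctrl
def world(cam,p):
    c=ctrl.calibration(cam); return np.array(c["R"]).T@(np.array(p)-np.array(c["t"]).ravel())
def onplane(cam,uv,z):
    c=ctrl.calibration(cam);R=np.array(c["R"]);t=np.array(c["t"]).ravel()
    d=R.T@np.linalg.inv(c["mtx"])@np.array([uv[0],uv[1],1.]);o=-R.T@t
    return o+d*(z-o[2])/d[2]
def px(cam,X):
    c=ctrl.calibration(cam);q=np.array(c["mtx"])@(np.array(c["R"])@np.array(X)+np.array(c["t"]).ravel());return q[:2]/q[2]
def snap(cam,name):
    im=ctrl.camera(cam);cv2.imwrite(f"pics/{name}.png",im[:,:,::-1]);return im
E
python3 - <<'E'
from h import *
np.set_printoptions(precision=1,suppress=True)
for cam in("top","scene"):
    snap(cam,cam+"0")
    for n in("scoreboard","left_hub","left_pointer","right_pointer","left_zero","mug_a","mug_b","die_board","chip_pile"):
        for r in ctrl.spot_point(cam,n)[:2]: 
            X=world(cam,r["position"]); print(cam,n,round(r["p"],2),X,px(cam,X))
o=ctrl.get_obs();print(o["clock"],o["eef_pos"],o["eef_rot"],o["finger_gap"])
E
```

```text
top scoreboard 0.58 [617.6 -57.7  -2.8] [269.2 160.9]
top left_hub 0.8 [617.   34.   35.9] [238.7 157.6]
top left_hub 0.59 [504.6 466.7  -3. ] [ 95.  197.9]
top left_pointer 0.64 [654.1   0.   34.2] [250.1 145.7]
top right_pointer 0.57 [ 575.4 -109.9   37.6] [287.7 170.9]
top left_zero 0.76 [690.5  34.7  16.6] [238.7 136.1]
top left_zero 0.41 [615.5  35.   36. ] [238.3 158.1]
top mug_a 0.87 [505.7 464.9  -2.2] [ 95.6 197.5]
top mug_a 0.78 [ 655.1 -432.5   -2. ] [392.  148.5]
top mug_b 0.87 [505.7 464.9  -2.2] [ 95.6 197.5]
top mug_b 0.78 [ 655.1 -432.5   -2. ] [392.  148.5]
top die_board 0.47 [546.9 -49.   17.6] [266.8 182. ]
top die_board 0.18 [507.4 465.8  -2. ] [ 95.3 196.9]
top chip_pile 0.7 [ 449.  -479.8    7.2] [414.  214.8]
top chip_pile 0.6 [674.6 -60.   19.7] [270.  140.6]
scene scoreboard 0.71 [618.3 -51.1   4.2] [250.3 245.9]
scene left_hub 0.91 [619.9  36.1  39.2] [280.3 235.4]
scene left_pointer 0.56 [651.2  -0.7  37.8] [269.7 246.1]
scene right_pointer 0.65 [ 575.5 -106.9   41. ] [229.1 229. ]
scene right_pointer 0.22 [616.3  36.   36.8] [280.  234.9]
scene left_zero 0.96 [695.5  37.8  20.1] [285.7 260.7]
scene mug_a 0.81 [511.1 468.9  -4.1] [405.6 199.5]
scene mug_a 0.68 [ 652.7 -429.2   -1.2] [118.3 274.3]
scene mug_b 0.81 [511.1 468.9  -4.1] [405.6 199.5]
scene mug_b 0.68 [ 652.7 -429.2   -1.2] [118.3 274.3]
scene die_board 0.61 [544.4 -48.1  23. ] [247.5 222.1]
scene chip_pile 0.66 [676.1 -60.6  22.3] [250.1 259.2]
1.0 [192.  621.  214.7] [0.  0.1 1.  0. ] 95.4590330299968
```

Run:
```python
import cv2
im=cv2.imread("pics/top0.png");s=cv2.imread("pics/scene0.png")
a=cv2.resize(im[115:205,205:335],(780,540),interpolation=3)
cv2.imwrite("pics/c0.png",a)
cv2.imwrite("pics/s0.png",cv2.resize(s[190:290,180:330],(780,520),interpolation=3))
```

```text
(no output)
```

View pics/c0.png

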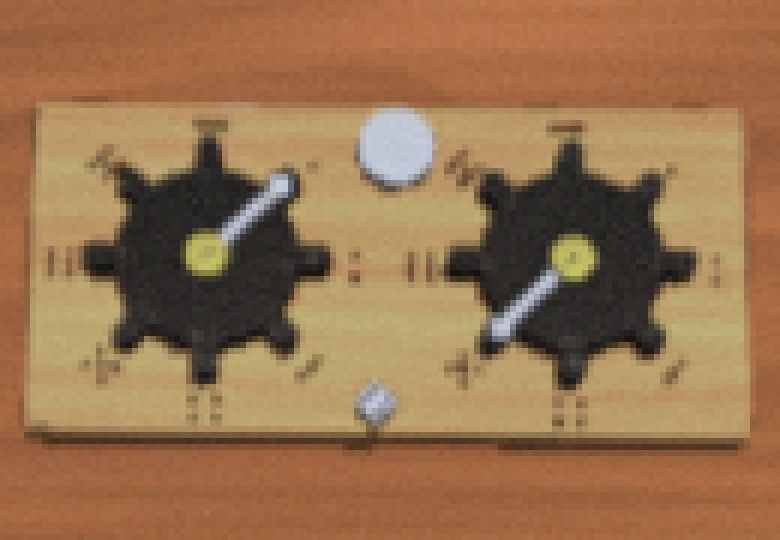

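View pics/scene0.png

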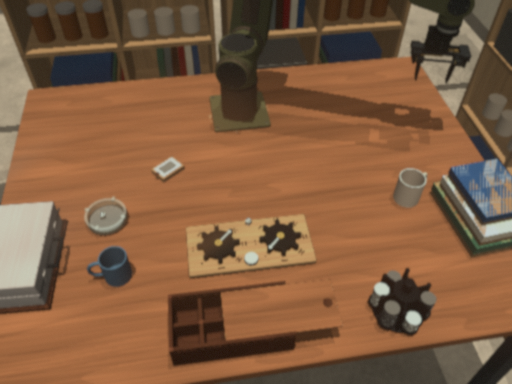

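The left wheel's pointer (crop ≈285,185) is on 1. The right wheel's (crop ≈500,328) is on 5, so four clicks are needed. The board is nearly square to the robot (about -0.5°), and its left side is free. The white mug is well to the left, at scene (410,187).

```bash
cat >> h.py <<'E'
from scipy.spatial.transform import Rotation as Ro
def plan(goal,yawzero=True):
    o=ctrl.get_obs();q=o["eef_rot"];r=Ro.from_quat([q[1],q[2],q[3],q[0]])
    g=Ro.from_matrix(np.diag([-1.,1,-1]))
    print(round(o["clock"],2),np.round(o["eef_pos"],1),"turn/1.5",np.round((r.inv()*g).as_rotvec()/1.5,3),"shift(aligned)/150",np.round(g.inv().apply(np.array(goal)-o["eef_pos"])/150,3),"F",np.round(o["wrist_force"],1),"gap",round(o["finger_gap"],1))
E
python3 -c "
from h import *
plan([593,130,150])"
```

```text
1.0 [192.  621.  214.7] turn/1.5 [ 0.   0.  -0.2] shift(aligned)/150 [-2.673 -3.273  0.431] F [-0.8 -0.2 -0.2] gap 95.5
```

Request:
{"api": "carry_out", "payload": {"moves": "0 0 -0.05 0 0 0 -1;0 0 -0.05 0 0 0 -1;0 0 -0.05 0 0 0 -1;0 0 -0.05 0 0 0 -1;0 0 0 -0.16 -0.2 0 -1;0 0 0 -0.16 -0.2 0 -1;0 0 0 -0.16 -0.2 0 -1;0 0 0 -0.16 -0.2 0 -1"}}

```text
clock: 1.8
eef_pos: [288.7, 499.9, 214.7]
eef_rot: [0.0, -0.0, 1.0, 0.0]
wrist_force: [0.0, -0.5, -0.4]
finger_gap: 36.8
grasp_force: 0.0
```

Request:
{"api": "carry_out", "payload": {"moves": "0 0 0 -0.16 -0.2 0 -1;0 0 0 -0.16 -0.2 0 -1;0 0 0 -0.16 -0.2 0 -1;0 0 0 -0.16 -0.2 0 -1;0 0 0 -0.16 -0.2 0 -1;0 0 0 -0.16 -0.2 0 -1;0 0 0 -0.16 -0.2 0 -1;0 0 0 -0.16 -0.2 0 -1"}}

```text
clock: 2.6
eef_pos: [480.9, 259.7, 214.9]
eef_rot: [0.0, -0.0, 1.0, 0.0]
wrist_force: [-0.1, 0.7, 0.4]
finger_gap: 0.4
grasp_force: 0.0
```

```bash
python3 -c "
from h import *
plan([590,130,80])"
```

```text
2.6 [480.9 259.7 214.9] turn/1.5 [0. 0. 0.] shift(aligned)/150 [-0.727 -0.865  0.9  ] F [-0.1  0.7  0.4] gap 0.4
```

Request:
{"api": "carry_out", "payload": {"moves": "0 0 0 -0.15 -0.17 0.1 -1;0 0 0 -0.15 -0.17 0.15 -1;0 0 0 -0.15 -0.17 0.2 -1;0 0 0 -0.15 -0.17 0.2 -1;0 0 0 -0.12 -0.17 0.2 -1;0 0 0 0 0 0.15 -1;0 0 0 0 0 0.1 -1;0 0 0 0 0 0 -1"}}

```text
clock: 3.4
eef_pos: [586.1, 133.4, 47.0]
eef_rot: [-0.002, -0.0, 1.0, -0.0]
wrist_force: [-0.1, -1.4, 0.1]
finger_gap: 0.3
grasp_force: 0.0
```

```bash
python3 -c "
from h import *
s=snap('scene','s1');cv2.imwrite('pics/s1c.png',cv2.resize(s[180:300,220:370,::-1],(750,600),interpolation=3))
plan([593,99,29]);snap('top','t1')
for c in('top','scene'):
  ctrl.camera(c)
  print(c,px(c,ctrl.get_obs()['eef_pos']))
  for n in('left_hub','left_pointer'):
    for i in range(2):
      ctrl.camera(c);r=ctrl.spot_point(c,n)
      if r: print(n,round(r[0]['p'],2),world(c,r[0]['position']).round(1))
"
```

```text
3.45 [587.2 133.9  48.9] turn/1.5 [-0.    -0.001  0.001] shift(aligned)/150 [-0.038 -0.233  0.132] F [-0.2 -0.4  0.2] gap 0.4
top [204.0011798  165.56565841]
left_hub 0.9 [614.4  31.7  37.4]
left_hub 0.89 [619.8  33.   39.1]
left_pointer 0.81 [655.4  -1.6  34.2]
left_pointer 0.58 [652.4  -2.5  37.4]
scene [310.92085505 220.4178255 ]
left_hub 0.8 [621.4  33.8  37.9]
left_pointer 0.65 [652.7  -1.2  41.6]
left_pointer 0.72 [654.   -1.7  41. ]
```

View pics/s1c.png

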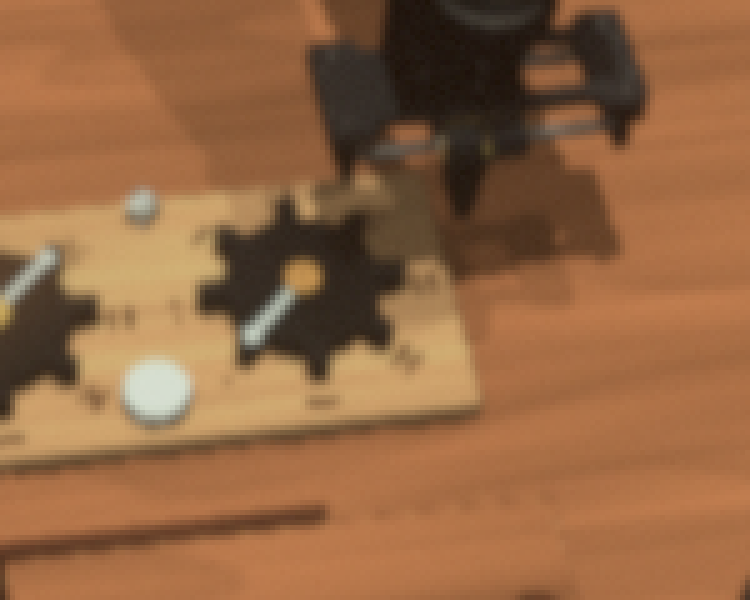

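Scene crop: the shut fingertip is at (460,210), left of the board's edge and tapered at the tip. The wheel is untouched, with its pointer still on 1. Next I lower the tip and move in sideways to the gap.

Request:
{"api": "carry_out", "payload": {"moves": "0 0 0 -0.02 0 0.08 -1;0 0 0 0 0 0.07 -1;0 0 0 0 0 0 -1;0 0 0 0 -0.1 0 -1;0 0 0 0 -0.1 0 -1;0 0 0 0 -0.065 0 -1;0 0 0 0 0 0 -1;0 0 0 0 0 0 -1"}}

```text
clock: 5.2
eef_pos: [591.4, 93.2, 27.6]
eef_rot: [0.0, 0.0, 1.0, 0.0]
wrist_force: [-1.2, 0.3, -0.5]
finger_gap: 0.4
grasp_force: 0.0
```

```bash
python3 -c "
from h import *
plan([642,94,26])"
```

```text
5.2 [591.4  93.2  27.6] turn/1.5 [ 0.     0.    -0.001] shift(aligned)/150 [-0.338  0.005  0.011] F [-1.2  0.3 -0.5] gap 0.4
```

Request:
{"api": "carry_out", "payload": {"moves": "0 0 0 -0.05 0 0 -1;0 0 0 -0.05 0 0 -1;0 0 0 -0.05 0 0 -1;0 0 0 -0.05 0 0 -1;0 0 0 0 0 0 -1"}}

```text
clock: 5.7
eef_pos: [622.7, 94.0, 27.3]
eef_rot: [0.001, -0.0, 1.0, 0.0]
wrist_force: [0.5, 0.0, 0.0]
finger_gap: 0.4
grasp_force: 0.0
```

```bash
cat >> h.py <<'E'
def rep(name):
    for c in('top','scene'):
      s=snap(c,c+name)
      for n in('left_hub','left_pointer','left_zero'):
        r=ctrl.spot_point(c,n)
        if r: print(c,n,round(r[0]['p'],2),world(c,r[0]['position']).round(1))
    plan([642,94,26])
    a=cv2.imread(f'pics/top{name}.png')[115:205,205:335];b=cv2.imread(f'pics/scene{name}.png')[190:280,200:330]
    cv2.imwrite(f'pics/v{name}.png',cv2.resize(np.vstack([a,b]),None,fx=3.2,fy=3.2,interpolation=3))
E
python3 -c "
from h import *
rep('2')"
```

```text
top left_hub 0.85 [614.7  34.2  38.4]
top left_pointer 0.67 [637.2 -13.7  36.7]
top left_zero 0.71 [690.6  32.2  16.5]
scene left_hub 0.59 [620.5  36.1  41.5]
scene left_pointer 0.92 [634.6 -14.3  41.1]
scene left_zero 0.87 [694.8  34.6  20.3]
6.1 [621.   93.8  27.2] turn/1.5 [0. 0. 0.] shift(aligned)/150 [-0.14   0.001  0.008] F [ 0.2  0.1 -0.1] gap 0.3
```

View pics/v2.png

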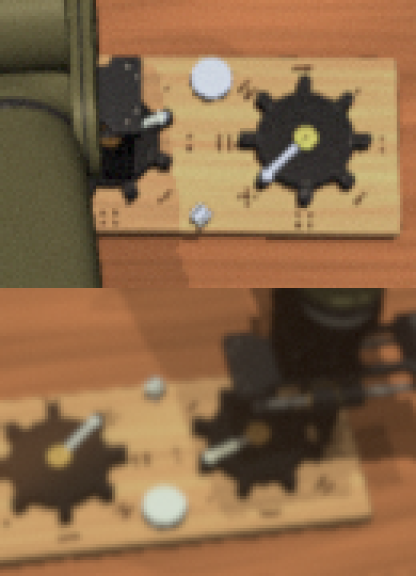

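The wheel is partway: the pointer is at about 70°, between 1 and 2. The board hasn't moved. I'll finish the sweep.

Request:
{"api": "carry_out", "payload": {"moves": "0 0 0 -0.05 0 0 -1;0 0 0 -0.05 0 0 -1;0 0 0 -0.05 0 0 -1;0 0 0 0 0 0 -1;0 0 0 0 0 0 -1"}}

```text
clock: 6.6
eef_pos: [643.8, 93.8, 27.0]
eef_rot: [-0.0, -0.0, 1.0, 0.0]
wrist_force: [0.1, 0.3, -0.7]
finger_gap: 0.4
grasp_force: 0.0
```

```bash
python3 -c "
from h import *
rep('3')"
```

```text
top left_hub 0.89 [618.1  31.   34.4]
top left_pointer 0.75 [615.6 -17.   35.6]
top left_zero 0.75 [690.8  29.2  16.7]
scene left_hub 0.77 [623.   32.8  37.3]
scene left_pointer 0.81 [615.5 -15.2  40.2]
scene left_zero 0.64 [696.4  34.3  23.1]
7.0 [643.5  93.9  27.2] turn/1.5 [ 0. -0.  0.] shift(aligned)/150 [0.01  0.001 0.008] F [-0.3 -0.   0.1] gap 0.4
```

The wheel is on 2, one clean click. Now I move out, back and in again, then sweep the second click.

Request:
{"api": "carry_out", "payload": {"moves": "0 0 0 0 0.13 0 -1;0 0 0 0 0.14 0 -1;0 0 0 0.11 0 0 -1;0 0 0 0.12 0 0 -1;0 0 0 0.12 0 0 -1;0 0 0 0 0 0 -1;0 0 0 0 0 0 -1;0 0 0 0 0 0 -1"}}

```text
clock: 7.8
eef_pos: [592.1, 134.7, 27.6]
eef_rot: [0.001, -0.0, 1.0, 0.0]
wrist_force: [-0.2, -0.5, -0.3]
finger_gap: 0.6
grasp_force: 0.0
```

Request:
{"api": "carry_out", "payload": {"moves": "0 0 0 0 -0.09 0 -1;0 0 0 0 -0.09 0 -1;0 0 0 0 -0.09 0 -1;0 0 0 0 0 0 -1;0 0 0 0 0 0 -1;0 0 0 0 0 0 -1"}}

```text
clock: 8.4
eef_pos: [591.1, 93.7, 27.2]
eef_rot: [-0.0, 0.0, 1.0, 0.0]
wrist_force: [-0.1, 0.1, -0.3]
finger_gap: 0.5
grasp_force: 0.0
```

Request:
{"api": "carry_out", "payload": {"moves": "0 0 0 -0.05 0 0 -1;0 0 0 -0.05 0 0 -1;0 0 0 -0.05 0 0 -1;0 0 0 -0.05 0 0 -1;0 0 0 -0.05 0 0 -1;0 0 0 -0.05 0 0 -1;0 0 0 -0.05 0 0 -1;0 0 0 0 0 0 -1"}}

```text
clock: 9.2
eef_pos: [645.0, 93.8, 27.5]
eef_rot: [0.001, -0.0, 1.0, 0.0]
wrist_force: [-0.0, -0.8, 0.7]
finger_gap: 0.4
grasp_force: 0.0
```

```bash
python3 -c "
from h import *
rep('4')"
```

```text
top left_hub 0.94 [616.   34.6  37.9]
top left_pointer 0.93 [578.7  -3.7  34.9]
top left_zero 0.56 [690.6  32.7  16.2]
scene left_hub 0.97 [618.2  35.3  38.5]
scene left_pointer 0.69 [696.2  34.2  19.7]
scene left_zero 0.75 [695.7  36.3  21. ]
9.6 [643.3  93.8  27.2] turn/1.5 [-0. -0.  0.] shift(aligned)/150 [0.009 0.001 0.008] F [-1.1  0.2 -1.7] gap 0.4
```

The pointer is at (579,-4), which is score 3, and the board hasn't moved. Third click next.

Request:
{"api": "carry_out", "payload": {"moves": "0 0 0 0 0.13 0 -1;0 0 0 0 0.14 0 -1;0 0 0 0.11 0 0 -1;0 0 0 0.12 0 0 -1;0 0 0 0.12 0 0 -1;0 0 0 0 0 0 -1;0 0 0 0 0 0 -1;0 0 0 0 0 0 -1"}}

```text
clock: 10.4
eef_pos: [592.1, 134.8, 27.6]
eef_rot: [0.001, -0.0, 1.0, 0.0]
wrist_force: [0.1, 0.2, 0.5]
finger_gap: 0.4
grasp_force: 0.0
```

Request:
{"api": "carry_out", "payload": {"moves": "0 0 0 0 -0.09 0 -1;0 0 0 0 -0.09 0 -1;0 0 0 0 -0.09 0 -1;0 0 0 0 0 0 -1;0 0 0 0 0 0 -1;0 0 0 0 0 0 -1"}}

```text
clock: 11.0
eef_pos: [591.1, 93.7, 27.2]
eef_rot: [-0.0, 0.0, 1.0, 0.0]
wrist_force: [0.3, -0.0, 0.7]
finger_gap: 0.1
grasp_force: 0.0
```

Request:
{"api": "carry_out", "payload": {"moves": "0 0 0 -0.05 0 0 -1;0 0 0 -0.05 0 0 -1;0 0 0 -0.05 0 0 -1;0 0 0 -0.05 0 0 -1;0 0 0 -0.05 0 0 -1;0 0 0 -0.05 0 0 -1;0 0 0 -0.05 0 0 -1;0 0 0 0 0 0 -1"}}

```text
clock: 11.8
eef_pos: [645.0, 93.8, 27.5]
eef_rot: [0.001, -0.0, 1.0, 0.0]
wrist_force: [-0.1, 0.3, -0.2]
finger_gap: 0.2
grasp_force: 0.0
```

```bash
python3 -c "
from h import *
rep('5')"
```

```text
top left_hub 0.75 [617.4  30.9  37.5]
top left_pointer 0.96 [564.8  34.7  36.6]
scene left_hub 0.77 [618.3  36.8  38.9]
scene left_pointer 0.74 [563.6  37.9  38.8]
scene left_zero 0.69 [696.6  34.9  20. ]
12.2 [643.3  93.9  27.2] turn/1.5 [-0. -0.  0.] shift(aligned)/150 [0.009 0.001 0.008] F [-0.8  0.1  0.2] gap 0.6
```

View pics/v5.png

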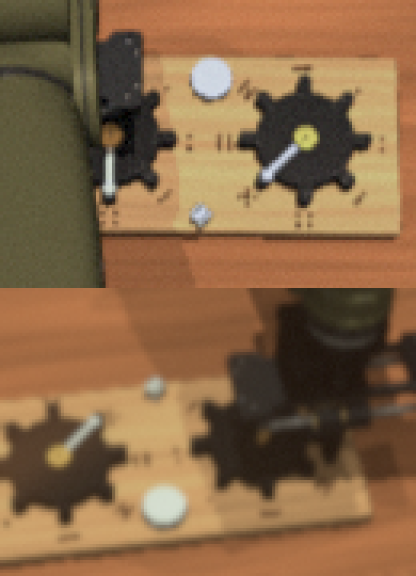

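The left pointer, from (110,135) to (110,192) in the top view, points at 4. The right wheel is still on 5. The wheel has rested on 4 for more than 0.2 s, so I'll make the last click and then move away.

Request:
{"api": "carry_out", "payload": {"moves": "0 0 0 0 0.13 0 -1;0 0 0 0 0.14 0 -1;0 0 0 0.11 0 0 -1;0 0 0 0.12 0 0 -1;0 0 0 0.12 0 0 -1;0 0 0 0 0 0 -1;0 0 0 0 0 0 -1;0 0 0 0 0 0 -1"}}

```text
clock: 13.0
eef_pos: [592.1, 134.8, 27.6]
eef_rot: [0.001, -0.0, 1.0, 0.0]
wrist_force: [-0.5, 0.2, 0.3]
finger_gap: 0.4
grasp_force: 0.0
```

Request:
{"api": "carry_out", "payload": {"moves": "0 0 0 0 -0.09 0 -1;0 0 0 0 -0.09 0 -1;0 0 0 0 -0.09 0 -1;0 0 0 0 0 0 -1;0 0 0 0 0 0 -1;0 0 0 0 0 0 -1"}}

```text
clock: 13.6
eef_pos: [591.1, 93.7, 27.2]
eef_rot: [-0.0, 0.0, 1.0, 0.0]
wrist_force: [-0.6, -0.3, 0.1]
finger_gap: 0.2
grasp_force: 0.0
```

Request:
{"api": "carry_out", "payload": {"moves": "0 0 0 -0.05 0 0 -1;0 0 0 -0.05 0 0 -1;0 0 0 -0.05 0 0 -1;0 0 0 -0.05 0 0 -1;0 0 0 -0.05 0 0 -1;0 0 0 -0.05 0 0 -1;0 0 0 -0.05 0 0 -1;0 0 0 0 0 0 -1"}}

```text
clock: 14.4
eef_pos: [645.0, 93.8, 27.5]
eef_rot: [0.001, -0.0, 1.0, 0.0]
wrist_force: [0.3, 0.3, 0.1]
finger_gap: 0.5
grasp_force: 0.0
```

Request:
{"api": "carry_out", "payload": {"moves": "0 0 0 0 0 0 -1;0 0 0 0 0.13 0 -1;0 0 0 0 0.2 0 -1;0 0 0 0 0.2 -0.2 -1;0 0 0 0 0.2 -0.2 -1;0 0 0 0 0.2 -0.2 -1;0 0 0 0 0.2 -0.2 -1;0 0 0 0 0 0 -1"}}

```text
clock: 15.2
eef_pos: [645.5, 269.0, 153.9]
eef_rot: [0.005, -0.002, 1.0, 0.002]
wrist_force: [0.4, -0.1, 1.8]
finger_gap: 0.5
grasp_force: 0.0
```

```bash
python3 -c "
from h import *
rep('6')"
```

```text
top left_hub 0.88 [616.2  32.2  35.9]
top left_pointer 0.82 [581.3  73.8  35.7]
top left_zero 0.63 [691.4  32.4  16.7]
scene left_hub 0.95 [618.2  35.8  40.1]
scene left_pointer 0.93 [579.8  75.6  40. ]
scene left_zero 0.89 [697.8  32.7  20.6]
15.6 [642.8 262.2 145.4] turn/1.5 [-0.001 -0.002 -0.001] shift(aligned)/150 [ 0.006 -1.122  0.796] F [-0.4  0.1  0.1] gap 0.5
```

View pics/v6.png

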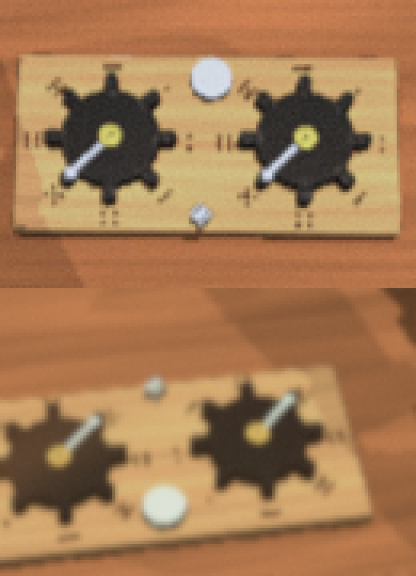

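Both pointers show 5: left tip at (70,174), right tip at (266,176) in the top view. The board, die and chips are where they were, and the arm is clear.

```bash
python3 -c "
from workcell import ctrl
print(ctrl.job_done())"
```

```text
the job is handed in; nothing more can be done
None
```

I flicked the left wheel four single clicks from 1 to 5, matching the right wheel, with nothing else visibly moved in the last pictures, and handed the job in; no verdict came back.

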